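# Lock the sprung tilt plate level

### The job

The tilt plate of the draining stand is sprung up; bring it down and lock it level so that it can be used as a flat stand. Press the plate down until it rests on the rubber buffer, and while holding it there slide the bolt by its knob under the keeper until it comes up firmly against the end stop; then let go so that the plate stays locked level. Work by feel and do not force the buffer, keeper or end stop (keep well under 20 N), and leave the things round about where they are.

Things in the scene. Friction and masses are not known exactly. Their poses are not given: they have to be found in the camera images.
- stand: Grey base plate of the tilt stand, 150 x 218 x 16 mm, fixed to the worktop. Origin on the worktop under the plate's middle (in y); x points from the plate's free front edge to its hinge, y from the bolt's knob along the bolt to the keeper, z up. In this frame the slab spans x -69 to 81 mm, y -84 to 134 mm.
- hinge (a point): Middle of the tilt plate's hinge axis, along the stand's y, at (65, 0, 60) mm in the stand's frame. The plate is aluminium, 129 x 130 x 6 mm, its mid-plane through this axis, its free edge 135 mm from it towards -x. Holding it down at the knob takes about 5 N when it is up and 8 to 11 N at level; the hinge is strongly damped (about 4 N more at 30 mm/s).
- tilt_plate (a joint): Tilt of the sprung plate, rad: 0 is level, positive is free front edge up. Its spring rests it at about 0.33. The rubber buffer stops it at about -0.006; the bolt passes freely under the keeper only below about +0.006, else it jams or rubs. Once locked and let go, the plate springs up against the keeper and stands at about +0.015. Single readings are noisy (about 0.01).
- bolt (a joint): Travel of the steel bolt (bar 10 x 126 x 8 mm) on top of the plate's front edge, m: 0 is drawn back, positive is towards the keeper (stand +y). It starts between 0 and 5 mm, slides at about 1.5 N and stays where it is left. Its end comes under the keeper from 9 mm on and meets the end stop somewhere between 24 and 32 mm: that setting is not known and must be felt.
- knob (a point): Grip point of the bolt's black knob, an upright block 18 mm (stand x) x 14 mm (along the bolt, y) standing square on the plate; its top is 10 mm above this point, its foot 25 mm below. The point lies along the plate 118 mm from the hinge axis towards the front, and 36 mm above the plate's mid-plane; y is -35 mm plus the bolt's travel. Grip it from above, fingers along the bolt.
- tongue_end (a point): Middle of the bolt's free end face, 115 mm from the knob's axis towards the keeper, 8 mm above the plate's mid-plane. A guide bridge over the bolt, 20 mm long along y, stands on the plate with its middle at stand y = 52 mm; its top is 16 mm above the plate's mid-plane.
- keeper: Steel keeper at the front of the stand beyond the plate's +y edge: a post with an overhanging lip (44 x 34 x 16 mm) whose underside is 72.8 mm and top 88.8 mm above the worktop. Origin at the post's foot on the slab, (-53, 106, 16) mm in the stand's frame. With the plate on its buffer the bolt passes 1.5 mm under the lip. May not be loaded with more than 22 N.
- lip (a point): Middle of the lower edge of the lip's face towards the bolt, at (-53, 89, 72.8) mm in the stand's frame.
- buffer: Rubber-topped round post, 20 mm diameter, under the front edge of the plate, origin at its foot, (-53, -10, 16) mm in the stand's frame; its top is 56.3 mm above the worktop. May not be loaded with more than 22 N.
- stop: End stop just beyond the keeper: an upright steel bracket 22 x 6 x 52 mm (origin at its foot, (-53, 128.5, 16) mm in the stand's frame) that carries an adjusting screw in line with the bolt, whose tip stands 16 to 24 mm from the bracket's middle towards the bolt, differently each time. May not be loaded with more than 22 N.
- beaker: Bystander: small clear beaker, 50 mm wide, 63 mm high, beside the stand on the knob's side; origin under its foot.
- dropper_bottle: Bystander: dropper bottle, 25 mm diameter, 90 mm high, beside the stand on the keeper's side; origin under its foot.
- stock_bottle: Bystander: capped round bottle, 60 mm diameter, 128 mm high; origin under its foot.
- dish: Bystander: steel weighing dish, 73 mm diameter, 28 mm high; origin under its foot.
- timer: Bystander: small flat bench timer, 58 x 70 x 20 mm; origin under its middle.
- micropipette: Bystander: micropipette lying down, 49 x 218 x 26 mm; origin under its middle.

How it is judged (in metres and radians):
On the way, in this order (a step that is already met when the one before it is completed fails the run):
1. the plate is pressed down level while the bolt is still drawn back (value of joint tilt_plate below 0.012 rad and value of joint bolt below 0.01 m), for 0.1 s.
2. the bolt is under the keeper and pressed against the end stop with more than 2 N (contact force between stop and anything else above 2 N and value of joint bolt above 0.02 m), for 0.05 s.
At the end, for the whole second after the job is handed in: The plate is at rest level (between -0.02 and 0.03 rad), locked by the bolt, which is pushed at least 20 mm towards the end stop and so lies under the keeper (value of joint tilt_plate between -0.02 and 0.03 rad and value of joint bolt above 0.02 m and velocity of joint tilt_plate between -0.02 and 0.02 rad/s); the robot touches nothing.
It fails at once if the buffer is loaded with more than 22 N (contact force between buffer and anything else above 22 N).
It fails at once if the keeper is loaded with more than 22 N (contact force between keeper and anything else above 22 N).
It fails at once if the end stop is loaded with more than 22 N (contact force between stop and anything else above 22 N).
It fails at once if a bystander (beaker, dropper bottle, stock bottle, dish, timer or micropipette) is pushed or knocked more than 30 mm from its place (distance of any of beaker, dropper_bottle, stock_bottle, dish, timer, micropipette from where it was at the start of the episode above 0.03 m).
It also fails if it takes over 38 s, if anything falls off the work surface, if the arm or the gripper's body presses on something with over 40 N, if the wrist force passes 120 N, or if a joint passes its speed limit or range.

### The arm

A 6-joint arm with a two-finger parallel gripper is mounted at the origin on a cart in front of the work surface, level with it; the furniture and walls round the work are solid. World frame = base frame: x ahead of the robot, y to its left, z up, the work surface at z = 0. Lengths are in m, angles in degrees, forces in N, time in s.
With the tool pointing down it reaches from about 0.3 to 0.825 m from the base axis. Payload 5.4 kg.
Tool frame: the origin (TCP) lies at the very end of the fingers, on their centre line; the grasp point (between the pads) lies 19 mm behind it; z points along the fingers, y is the line along which they close (so a half turn about z gives the same grasp; the last joint's range is limited). The gripper opens to 92 mm and grips with 3 to 60 N. Pads are 20 mm wide; open, the fingers measure 128 mm over their backs; the gripper's body (75 mm by 189 mm) begins 69 mm behind the grasp point.
Start: joints at [51.675, 9.076, 91.501, -0, 79.423, -12.038], TCP at [0.255, 0.516, 0.179] pointing down, gripper open.
Joint ranges: [-166.64, 166.64], [-54.1, 131.32], [10.49, 154.53], [-73.88, 253.88], [9.74, 151.15], [-171.62, 171.62]. Speed limits (degrees/s): [147.25, 147.25, 180, 180, 180, 180].

### API

Orientations are given as a 3x3 rotation matrix whose columns are the frame's x, y, z axes.
In Python, from rig import ctrl, optics, models gives the robot as it stands.
- The arm moves only by the tool jog_arm, never from a script. Its argument "moves" is a list that holds one entry, the list of rows, each a list of 5 numbers: the shift along the world's x, y, z in cm, then the turn about the world's z in degrees, then the closure, from -1 (fully open) to 1 (shut), so that 0 is half open. In form: [[[tx, ty, tz, roll, claw], ...]]. A call has 1 to 20 rows; each row shifts and turns the commanded pose from where the row before left it; what a row does not reach is not made up. A row lasts 1/12 s, in which the tool goes at most 41.7 mm and 7.16 degrees, less where a joint would pass 70% of its speed; a pose out of reach is approached as far as the arm can. A call with a gripper value outside its range is refused whole. The fingers move at their own pace and stop on an object; "grip_force" is the grip in N (left out, the last holds). Time passes only in rows, so rows that do not move let the fingers close. It gives the time, the measured TCP pose, the force, the opening and the grip force at its end, in the units of the state.
- ctrl.read_state(): the state, without advancing time (a new reading comes with each control period).
- optics.grab_frame(name): name is "side" or "top" or "wrist"; returns (picture, depth): 480x640x3 uint8, red, green, blue; 480x640 float32, m along the optical axis (not along the pixel's ray), 0 where there is no reading.
- optics.calibration(name): a dict with "camera_matrix" (3x3 intrinsics, pixels), "rvec" (rotation vector, rad) and "tvec" (3), from world to camera coordinates, as OpenCV has them. Camera axes: x right, y down, z forward; pixel columns grow to the right and rows downward; lengths in m; the calibration is good to about 2 mm. A picture is of the moment at which its call begins: read the wrist's pose just before it. calibration takes no time and is no camera call; for the wrist camera it gives the pose at the moment of the call.
- ctrl.sign_off(): hands the job in; it is judged then, once.
Trained networks look in the newest picture that a camera, given by its name, has taken for a name from the list of things; names that differ only in an ending like _2 or _b are one class to them, and where a whole thing is asked for, a point or a joint stands for the part that bears it (a point fixed in the world has none). Each returns a list of dicts, best first, with "confidence" (0 to 1); they miss things now and then, are a little off and sometimes report something else, mostly with a low value. They report only what shows in the picture. A call takes as long as a camera call.
- models.trace(camera, label): "mask" (480x640 bool, what is visible of it).
- models.landmark_of(camera, label): "position" ([x, y, z] in m, in the coordinates of the camera as it stood for that picture, good to about 4 mm: a listed point, or the origin of a listed thing).
The state is a dict: "time": time; "joint_positions": joint angles; "joint_velocities": joint speeds; "joint_torque": joint torques, N m; "ee_pos": TCP position; "tool_rot": TCP orientation; "ft_force": force on the tool from outside, world axes, zero at the start; "wrist_torque": the same for the moment, N m; "opening": finger opening in m; "grip_force": force on a finger pad.
Only numpy, scipy, OpenCV 4.12 (cv2) and the standard library are available. Lean on these libraries where they do the work, as an engineer would, in place of code of your own. Each camera call takes 0.05 s, during which the arm holds its last target. There are 200 camera calls.

## Working session

There is one attempt and no reset: what is moved stays moved. The work goes in short steps, Python scripts to look and compute and a tool call to move; the robot and the scene stay as the last step left them, time stands still between calls to the robot, and variables do not carry over. Pictures are saved under pics/ and viewed, at most 10 in all, crops included, and the job is handed in when it is done.

Besides the shell and the picture viewer there is one more tool, called after "Call:" as name(argument=value, ...) on one line, values as JSON. jog_arm: Moves the arm, as the interface text tells. Its arguments: {"type":"object","properties":{"moves":{"type":"array"},"grip_force":{"type":"number"}},"required":["moves"]}

```bash
mkdir -p pics
cat > h.py <<'E'
import numpy as np, cv2
from rig import ctrl, optics, models
def c2w(cam,p):
    c=optics.calibration(cam); R,_=cv2.Rodrigues(np.array(c["rvec"],float))
    return R.T@(np.array(p)-np.array(c["tvec"]).ravel())
E
python3 - <<'E'
from h import *
for cam in ["top","side"]:
    im,d=optics.grab_frame(cam); cv2.imwrite(f"pics/{cam}0.png",im[:,:,::-1])
    for l in ["stand","hinge","knob","tongue_end","lip","keeper","buffer","stop","beaker","dropper_bottle","stock_bottle"]:
        for r in models.landmark_of(cam,l)[:1]:
            print(cam,l,round(r["confidence"],2),c2w(cam,r["position"]).round(4))
s=ctrl.read_state();print(s["time"],s["ee_pos"],s["tool_rot"],s["ft_force"],s["opening"])
E
```

```text
top stand 0.6 [0.5285 0.2527 0.0014]
top hinge 0.56 [0.5921 0.2666 0.0603]
top knob 0.46 [0.5025 0.2124 0.1307]
top tongue_end 0.5 [0.4606 0.3216 0.1042]
top lip 0.8 [0.4524 0.3278 0.0724]
top keeper 0.6 [5.445e-01 1.246e-01 1.000e-04]
top stop 0.56 [ 0.4984 -0.1849  0.0022]
top beaker 0.85 [ 0.5432  0.1255 -0.0015]
top dropper_bottle 0.4 [0.4845 0.4032 0.0023]
top stock_bottle 0.76 [ 0.4855 -0.084   0.0005]
side stand 0.78 [0.528  0.2482 0.0008]
side hinge 0.57 [0.5838 0.2662 0.0623]
side knob 0.73 [0.4986 0.2082 0.1307]
side tongue_end 0.75 [0.4592 0.3178 0.1065]
side lip 0.46 [0.5282 0.2509 0.0037]
side keeper 0.79 [0.4475 0.3376 0.0206]
side buffer 0.63 [0.4793 0.223  0.0181]
side stop 0.68 [0.4423 0.3576 0.0157]
side beaker 0.6 [0.4505 0.3217 0.0721]
side dropper_bottle 0.67 [4.814e-01 3.990e-01 2.000e-04]
side stock_bottle 0.73 [ 0.4861 -0.0844  0.003 ]
1.2 [0.25465655 0.5155256  0.17889649] [[-8.96594850e-01  4.42851754e-01 -7.18259931e-06]
 [ 4.42851753e-01  8.96594850e-01  1.36054249e-05]
 [ 1.24650678e-05  9.01772723e-06 -1.00000000e+00]] [ 0.32634092 -0.13218028  0.1079764 ] 0.09136077102771861
```

View pics/top0.png

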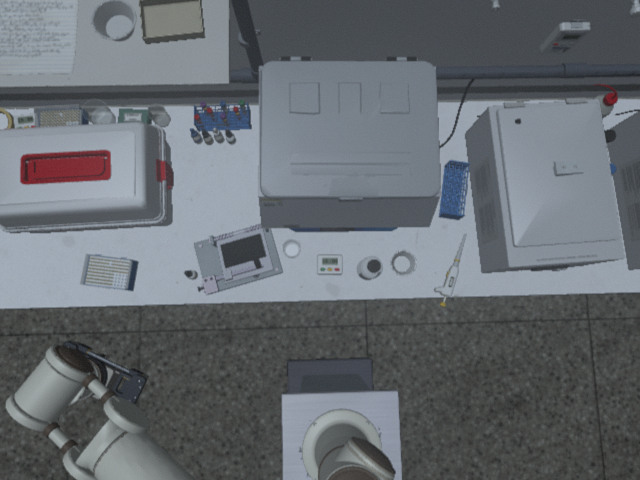

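View pics/side0.png

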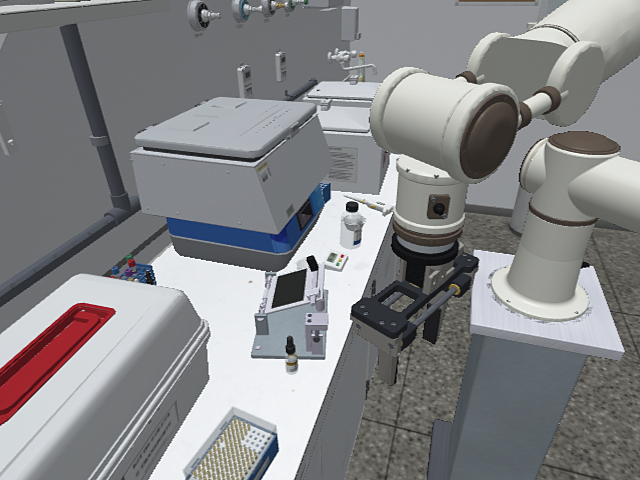

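```bash
cat > fit.py <<'E'
from h import *
from scipy.optimize import least_squares
def pt(l,t,b):
    fx={"stand":(0,0,0),"hinge":(65,0,60),"lip":(-53,89,72.8),"keeper":(-53,106,16),"buffer":(-53,-10,16),"stop":(-53,128.5,16)}
    if l in fx: return np.array(fx[l])/1000
    a,h,y={"knob":(118,36,-35),"tongue_end":(118,8,80)}[l]
    return np.array([65-a*np.cos(t)+h*np.sin(t),y+b*1000,60+a*np.sin(t)+h*np.cos(t)])/1000
def mod(p,l):
    x,y,yaw,t,b=p; q=pt(l,t,b); c,s=np.cos(yaw),np.sin(yaw)
    return np.array([x+c*q[0]-s*q[1],y+s*q[0]+c*q[1],q[2]])
def fit(obs):
    f=lambda p: np.concatenate([(mod(p,l)-o)/.004 for l,o in obs]+[[(p[4]-.0025)/.002,(p[3]-.33)/.03]])
    r=least_squares(f,[.525,.25,.25,.33,.0025],loss="soft_l1")
    return r.x,r.fun
E
python3 - <<'E'
from fit import *
obs=[]
for cam in ["top","side"]:
    for k in range(2):
        optics.grab_frame(cam)
        for l in ["stand","hinge","knob","tongue_end","lip","keeper","buffer","stop"]:
            for r in models.landmark_of(cam,l)[:1]: obs.append((l,c2w(cam,r["position"])))
p,f=fit(obs); print(p,np.degrees(p[2]))
for i,(l,o) in enumerate(obs): print(l,((o-mod(p,l))*1000).round(1))
print(mod(p,"knob"), mod(np.r_[p[:3],-.005,p[4]],"knob"), ctrl.read_state()["time"])
E
```

```text
[0.52769632 0.25018569 0.27186616 0.3314578  0.00434731] 15.576783809440089
stand [-0.6  1.6  0.7]
hinge [ 4.3 -2.2  0.7]
knob [-0.3 -0.1  1.6]
tongue_end [-2.   0.2 -1. ]
lip [-1.1  5.8  0.2]
keeper [ 1.7  3.8 -4.6]
stop [ 2.9 -0.5  4.1]
stand [ 0.9  3.3 -0.5]
hinge [ 2.   0.2 -0.1]
knob [ 0.8 -0.1  1.9]
tongue_end [ 1.1  3.  -1.3]
lip [ 0.4  4.  -1.4]
keeper [ 1.9  5.  -5.3]
buffer [   1.6 -540.2  -14.3]
stop [ 0.4 -0.5  1.1]
stand [ 1.6 -0.1  4.1]
hinge [-4.7 -2.5  1. ]
knob [ 87.   55.  -71.6]
tongue_end [-4.6 -1.1  0.9]
lip [-3.   2.7 -0.3]
keeper [-1.9 -0.9  2.8]
buffer [ 1.  -3.9  4.9]
stop [ 2.8 -3.3 -0.7]
stand [ 0.1 -2.2  2.2]
hinge [-5.4 -1.1 -3.2]
knob [-1.8 -0.3  2.9]
tongue_end [-4.9 -0.7  0.3]
lip [-3.3  1.   3. ]
keeper [-2.3 -2.1  2.6]
buffer [ 1.9 -2.3  4.6]
stop [ 0.5 -1.9 -4.2]
[0.50234595 0.21129737 0.13244026] [0.48470212 0.20637883 0.09540955] 3.0
```

Call:
jog_arm(moves=[[[1.6, -2, 0, 2.8, -1], [1.6, -2, 0, 2.8, -1], [1.6, -2, 0, 2.8, -1], [1.6, -2, 0, 2.8, -1], [1.6, -2, 0, 2.8, -1], [1.6, -2, 0, 2.8, -1], [1.6, -2, 0, 2.8, -0.5], [1.6, -2, 0, 2.8, -0.5], [1.6, -2, 0, 2.8, -0.3], [1.6, -2, 0, 2.8, -0.1], [1.6, -2, 0, 2.8, -0.1], [1.6, -2, 0, 2.8, -0.1], [1.6, -2, 0, 2.8, -0.1], [1.6, -2, 0, 2.8, -0.1], [1.6, -2, 0, 2.8, -0.1], [0.7, -0.4, 0, 0, -0.1], [0, 0, 0, 0, -0.1]]], grip_force=40)

```text
time: 4.42
ee_pos: [0.5028, 0.2105, 0.1789]
tool_rot: [[-0.964, -0.267, 0.0], [-0.267, 0.964, 0.0], [-0.0, 0.0, -1.0]]
ft_force: [-0.6, -0.4, 0.8]
opening: 0.0508
grip_force: 0.0
```

Run:
```python
from h import *
s=ctrl.read_state();print(s["time"],s["ee_pos"],s["tool_rot"].tolist() if hasattr(s["tool_rot"],"tolist") else s["tool_rot"],s["ft_force"],s["opening"])
im,d=optics.grab_frame("wrist"); cv2.imwrite("pics/w1.png",im[:,:,::-1]); np.save("w1.npy",d)
for l in ["knob","tongue_end","lip"]:
    for r in models.landmark_of("wrist",l)[:1]: print(l,r["confidence"],c2w("wrist",r["position"]).round(4))
```

```text
4.4167 [0.50279199 0.21047881 0.17888991] [[-0.9636184552314364, -0.2672814636841373, 0.00030316372691607357], [-0.2672814459334475, 0.9636185028221761, 9.837923273975935e-05], [-0.00031842912196364584, 1.3770004994835592e-05, -0.9999999492066394]] [-0.58714328 -0.38839337  0.78098788] 0.05084459091360046
knob 0.88 [0.4922 0.2115 0.1316]
tongue_end 0.92 [0.4561 0.3259 0.1043]
lip 0.78 [0.4493 0.3162 0.0713]
```

View pics/w1.png

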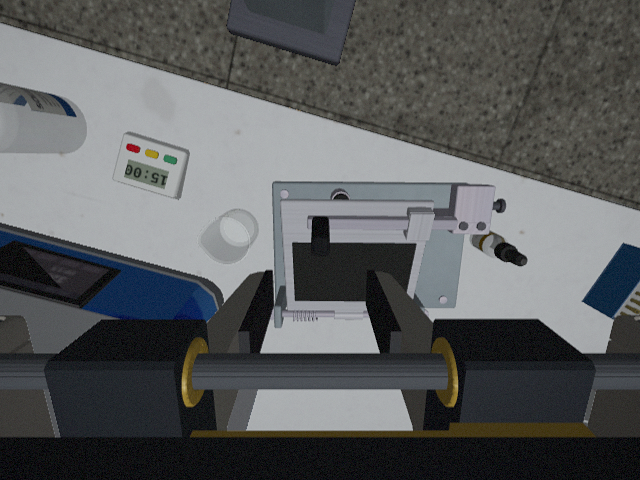

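The wrist view shows the knob top at about (320, 236), centred between the fingers (cols 270–368), with the stand edges square to the gripper. I'll check the knob's x with depth.

Run:
```python
from h import *
d=np.load("w1.npy"); im=cv2.imread("pics/w1.png"); c=optics.calibration("wrist");K=np.array(c["camera_matrix"])
v,u=np.mgrid[205:265,300:342]; z=d[205:265,300:342]; g=im[205:265,300:342].max(2)
m=(g<60)&(z>0)
P=np.c_[(u[m]-K[0,2])/K[0,0]*z[m],(v[m]-K[1,2])/K[1,1]*z[m],z[m]]
W=np.array([c2w("wrist",p) for p in P])
yaw=.2705; R=np.array([[np.cos(yaw),np.sin(yaw)],[-np.sin(yaw),np.cos(yaw)]])
S=(W[:,:2]-[.5023,.2113])@R.T*1000
k=W[:,2]>.105
print(k.sum()); S=S[k];Z=W[k,2]*1000
for zl in range(105,156,4):
    q=(Z>=zl)&(Z<zl+4)
    if q.sum()>3: print(zl,q.sum(),S[q].min(0).round(1),S[q].max(0).round(1),S[q].mean(0).round(1))
```

```text
688
113 40 [-22.5  -4.1] [-18.6   9. ] [-21.2   2.2]
117 50 [-21.2  -4. ] [-17.8   8.9] [-19.8   2.8]
121 43 [-19.6  -3.9] [-16.8   8.8] [-18.5   2.1]
125 46 [-18.8  -3.8] [-15.2   8.8] [-17.2   2.5]
129 50 [-17.4  -3.7] [-14.1   8.6] [-15.9   2.5]
133 63 [-15.9  -4.4] [4.  9.5] [-11.2   2.5]
137 255 [-14.5  -4.3] [3.7 9.4] [-4.6  2.3]
141 138 [-12.6  -3.5] [-3.2  8.5] [-8.8  2.7]
```

Call:
jog_arm(moves=[[[-0.8, 0.1, 0, 0, -0.1], [0, 0, -1.5, 0, -0.1], [0, 0, -1.5, 0, -0.1], [0, 0, -1.5, 0, -0.1], [0, 0, -1, 0, -0.1], [0, 0, -0.8, 0, -0.1], [0, 0, -0.2, 0, 0.2]]])

```text
time: 5.2
ee_pos: [0.4922, 0.2128, 0.1125]
tool_rot: [[-0.962, -0.271, -0.002], [-0.271, 0.962, -0.0], [0.002, 0.0, -1.0]]
ft_force: [-0.4, 0.5, 0.7]
opening: 0.046
grip_force: 0.0
```

Call:
jog_arm(moves=[[[0, 0, 0, 0, 0.5], [0, 0, 0, 0, 0.8], [0, 0, 0, 0, 1], [0, 0, 0, 0, 1], [0, 0, 0, 0, 1], [0, 0, 0, 0, 1], [0, 0, 0, 0, 1]]])

```text
time: 5.78
ee_pos: [0.4938, 0.2125, 0.1141]
tool_rot: [[-0.963, -0.271, 0.0], [-0.271, 0.963, 0.0], [-0.0, -0.0, -1.0]]
ft_force: [-0.1, -0.1, -0.1]
opening: 0.0006
grip_force: 0.0
```

Run:
```python
from h import *
s=ctrl.read_state();print(s["time"],s["ee_pos"],s["ft_force"],s["opening"],s["grip_force"])
im,d=optics.grab_frame("wrist"); cv2.imwrite("pics/w2.png",im[:,:,::-1])
```

```text
5.7833 [0.49379579 0.21251423 0.11410461] [-0.09319497 -0.05520434 -0.05066014] 0.0005717284145545243 0.0
```

View pics/w2.png

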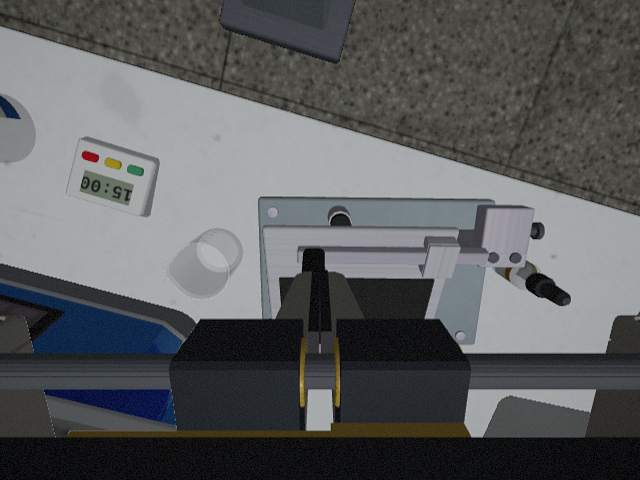

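Run:
```python
from h import *
im,d=optics.grab_frame("side"); a=cv2.resize(im[230:380,220:390],None,fx=3,fy=3,interpolation=cv2.INTER_CUBIC)
r=models.landmark_of("side","knob")[:1]; print([(x["confidence"],c2w("side",x["position"])) for x in r])
w=cv2.imread("pics/w2.png")[200:350,235:405]
b=cv2.resize(w,None,fx=1.7,fy=3)
cv2.imwrite("pics/c2.png",np.hstack([a[:,:,::-1],b]))
# project tcp in side
for cam in("side","wrist"):
    c=optics.calibration(cam)
    s=ctrl.read_state();p=np.array(s["ee_pos"]);print(cam,cv2.projectPoints(np.array([p,p+[0,0,.019]]),np.array(c["rvec"],float),np.array(c["tvec"],float),np.array(c["camera_matrix"],float),None)[0].reshape(-1,2),s["time"])
```

```text
[(0.61, array([0.49804027, 0.21048701, 0.13221428]))]
side [[313.34923104 268.77655173]
 [313.14621426 261.53956953]] 5.9333
wrist [[318.70566642 267.65630619]
 [318.62915818 278.66334973]] 5.9333
```

View pics/c2.png

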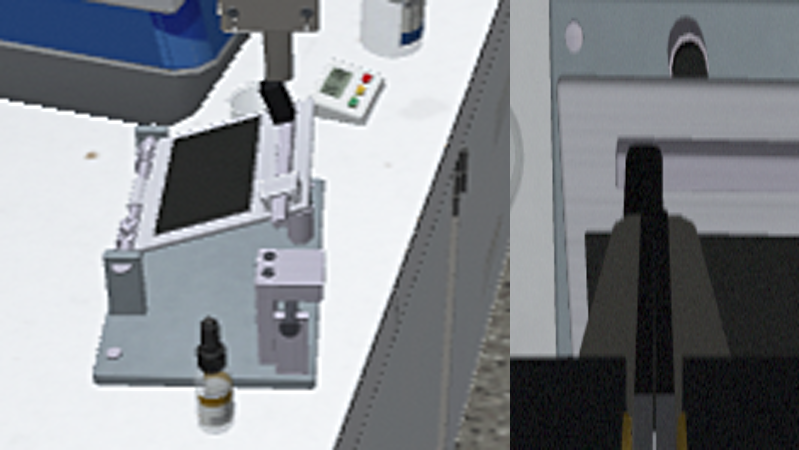

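The crop shows the finger ends right at the knob's top edge (left panel about (278, 80)), and the grip closed on nothing. I'll use depth to see where knob and fingertips are relative to each other.

Run:
```python
from h import *
for cam,cols,rows in(("wrist",(306,310,316,320,326),range(244,330,6)),("side",(305,309,312,315,318),range(240,280,3))):
    im,d=optics.grab_frame(cam); c=optics.calibration(cam);K=np.array(c["camera_matrix"])
    for r in rows:
        o=[]
        for u in cols:
            z=d[r,u]; w=c2w(cam,[(u-K[0,2])/K[0,0]*z,(r-K[1,2])/K[1,1]*z,z])*1000
            o.append("%4d %4d %4d(%3d)"%(*w,im[r,u].max()))
        print(cam,r," | ".join(o))
s=ctrl.read_state();print(s["time"],s["ee_pos"],s["opening"])
```

```text
wrist 244  483  200  102(158) |  483  203  100(160) |  482  207  101(159) |  481  210  100(156) |  480  213  101(155)
wrist 250  484  201  113( 22) |  483  203  114(  7) |  482  207  115( 20) |  481  210  114( 10) |  482  214  108( 86)
wrist 256  486  202  120( 14) |  485  204  120(  2) |  484  208  121( 17) |  483  210  121( 22) |  486  215  108(151)
wrist 262  488  202  125( 16) |  486  205  127( 20) |  486  208  126( 18) |  485  211  126( 18) |  490  216  107(153)
wrist 268  489  203  132( 10) |  489  205  131( 20) |  488  209  131( 25) |  487  211  130( 14) |  499  219   94(162)
wrist 274  484  203  153( 59) |  484  205  152( 58) |  482  208  155(  8) |  482  210  155( 24) |  481  213  155( 15)
wrist 280  422  192  318( 50) |  483  205  162( 53) |  483  208  162( 21) |  482  210  163( 23) |  481  212  163( 21)
wrist 286  484  203  169( 57) |  484  205  169( 50) |  482  208  172( 13) |  482  210  170( 20) |  481  212  170( 19)
wrist 292  484  203  177( 51) |  483  205  178( 49) |  483  208  176( 20) |  482  210  177( 19) |  481  212  177(  0)
wrist 298  483  204  184( 54) |  484  
[... 1672 characters left out ...]
8( 23) |  488  214  128( 17) |  494  176  102(182)
side 267  554  101   32(194) |  513  184   96( 98) |  495  216  120( 23) |  489  213  119( 23) |  483  210  119( 99)
side 270  518  197   95( 23) |  509  195   95(237) |  496  214  111(  9) |  488  215  113( 46) |  485  204  106(161)
side 273  515  208   95( 27) |  506  206   96(220) |  497  210  100(221) |  486  223  111(215) |  482  215  106(160)
side 276  511  219   95( 39) |  502  218   96(219) |  494  220  100(220) |  483  233  111(214) |  480  222  104(205)
side 279  507  231   96(101) |  499  226   95(218) |  491  230   99(196) |  479  245  112(214) |  476  232  104(201)
6.0333 [0.49365557 0.21250593 0.11390203] 0.00024562455893367214
```

Depth shows the fingers physically end at z ≈ 0.152, though the reported TCP is at 0.114, so they closed above the knob. I'll open them and check where the tips really are.

Call:
jog_arm(moves=[[[0, 0, 0, 0, 0], [0, 0, 0, 0, 0], [0, 0, 0, 0, 0], [0, 0, 0, 0, 0], [0, 0, 0, 0, 0], [0, 0, 0, 0, 0]]])

```text
time: 6.53
ee_pos: [0.4936, 0.2125, 0.1139]
tool_rot: [[-0.963, -0.271, -0.0], [-0.271, 0.963, -0.0], [0.0, -0.0, -1.0]]
ft_force: [-0.7, -0.1, -0.4]
opening: 0.0383
grip_force: 0.0
```

Run:
```python
from h import *
im,d=optics.grab_frame("side"); cv2.imwrite("pics/s3.png",cv2.resize(im[200:350,240:400],None,fx=4,fy=4,interpolation=cv2.INTER_CUBIC)[:,:,::-1])
c=optics.calibration("side");K=np.array(c["camera_matrix"])
for r in range(235,285,3):
    o=[]
    for u in range(300,328,4):
        z=d[r,u]; w=c2w("side",[(u-K[0,2])/K[0,0]*z,(r-K[1,2])/K[1,1]*z,z])*1000
        o.append("%4d %4d %4d"%(*w,))
    print(r," | ".join(o))
s=ctrl.read_state();print(s["time"],s["ee_pos"],s["opening"],s["ft_force"])
```

```text
235  487  299  249 |  481  296  249 |  472  298  251 |  465  296  251 |  459  291  249 |  451  290  250 |  444  288  250
238  487  302  244 |  480  298  244 |  473  296  243 |  465  296  245 |  458  294  245 |  451  292  245 |  444  289  244
241  585   46   72 |  614  -61    4 |  489  251  208 |  482  248  207 |  474  245  207 |  571  -78    0 |  560  -84    0
244  594   23   47 |  611  -52    0 |  491  248  199 |  482  249  201 |  474  247  201 |  565  -58    3 |  555  -64    1
247  617  -35   -1 |  604  -33    2 |  491  246  191 |  483  245  191 |  475  243  191 |  561  -48    0 |  549  -48    2
250  610  -17    0 |  599  -18    1 |  492  247  183 |  484  244  183 |  475  245  185 |  556  -29    2 |  545  -34    1
253  605   -2    0 |  594   -4    1 |  492  247  176 |  484  243  176 |  476  244  177 |  552  -18    0 |  543  -25   -2
256  600   11    1 |  588   13    3 |  492  246  168 |  483  246  170 |  476  243  169 |  547   -2    1 |  537   -7    0
259  562  111   61 |  555  103   58 |  492  246  161 |  485  243  160 |  477  241  160 |  542   14    3 |  532    8    1
262  563  1
[... 356 characters left out ...]
 530  197   90 |  519  201   95 |  510  200   96 |  494  218  111 |  485  218  113 |  480  205  105 |  472  203  105
274  526  209   91 |  516  211   94 |  507  209   95 |  496  213  100 |  482  228  113 |  478  213  103 |  469  211  104
277  522  220   91 |  512  222   95 |  503  221   95 |  493  224  100 |  480  236  111 |  474  226  105 |  466  223  105
280  519  229   90 |  508  233   95 |  499  233   97 |  489  235  100 |  476  248  112 |  470  238  106 |  504  100    1
283  513  244   94 |  505  243   95 |  495  244   97 |  482  255  108 |  473  256  111 |  467  247  106 |  501  110    0
6.5833 [0.49368028 0.21252643 0.11392174] 0.04232924096244471 [ 0.71270496 -0.53683565 -0.66065291]
```

View pics/s3.png

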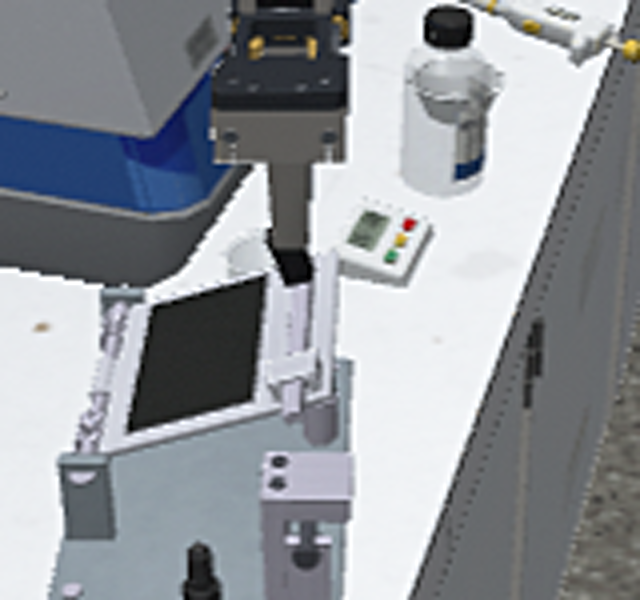

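The side view confirms it: at crop (293, 245) the finger ends just above the knob, about 40 mm above the reported TCP. The x/y match. So the real tips are 40 mm higher than reported, and I'll descend 37 mm more, watching the force.

Call:
jog_arm(moves=[[[0, 0, -0.7, 0, 0], [0, 0, -0.7, 0, 0], [0, 0, -0.7, 0, 0], [0, 0, -0.5, 0, 0], [0, 0, -0.4, 0, 0], [0, 0, -0.3, 0, 0], [0, 0, -0.2, 0, 0], [0, 0, -0.2, 0, 0], [0, 0, 0, 0, 0]]])

```text
time: 7.33
ee_pos: [0.4935, 0.2125, 0.0766]
tool_rot: [[-0.963, -0.271, -0.0], [-0.271, 0.963, -0.0], [0.0, -0.0, -1.0]]
ft_force: [-1.0, 0.1, 0.6]
opening: 0.0461
grip_force: 0.0
```

Run:
```python
from h import *
im,d=optics.grab_frame("side"); cv2.imwrite("pics/s4.png",cv2.resize(im[200:350,240:400],None,fx=4,fy=4,interpolation=cv2.INTER_CUBIC)[:,:,::-1])
s=ctrl.read_state();print(s["time"],s["ee_pos"],s["opening"],s["ft_force"])
```

```text
7.3833 [0.49368117 0.21250939 0.07688242] 0.04601632750968432 [0.27938007 0.11523924 0.84536294]
```

View pics/s4.png

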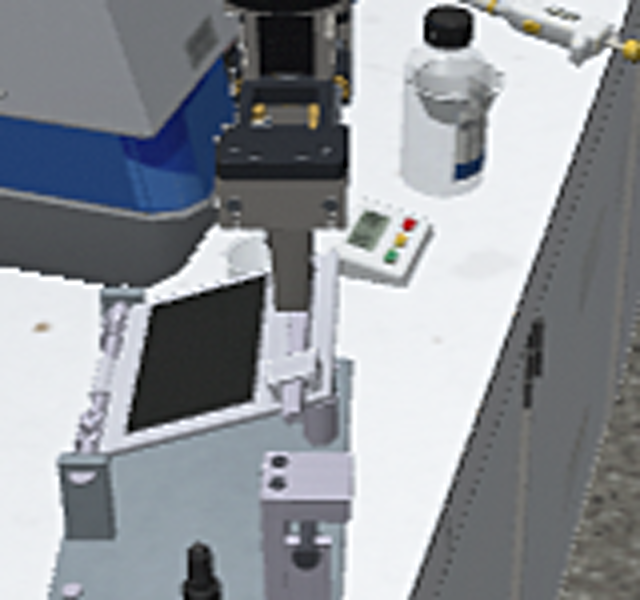

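The finger now covers the knob and ends at crop (292, 312), just over the bar, with no contact. Closing.

Call:
jog_arm(moves=[[[0, 0, 0, 0, 0.5], [0, 0, 0, 0, 0.8], [0, 0, 0, 0, 1], [0, 0, 0, 0, 1], [0, 0, 0, 0, 1], [0, 0, 0, 0, 1]]], grip_force=35)

```text
time: 7.88
ee_pos: [0.4939, 0.2123, 0.0771]
tool_rot: [[-0.963, -0.27, 0.001], [-0.27, 0.963, -0.0], [-0.0, -0.0, -1.0]]
ft_force: [0.6, -1.8, 0.7]
opening: 0.0136
grip_force: 35.0
```

Call:
jog_arm(moves=[[[-0.14, -0.04, -0.23, 0, 1], [-0.14, -0.04, -0.23, 0, 1], [-0.14, -0.04, -0.23, 0, 1], [-0.14, -0.04, -0.23, 0, 1], [-0.14, -0.04, -0.23, 0, 1], [-0.12, -0.03, -0.24, 0, 1], [-0.12, -0.03, -0.24, 0, 1], [-0.12, -0.03, -0.24, 0, 1], [-0.12, -0.03, -0.24, 0, 1], [-0.12, -0.03, -0.24, 0, 1]]])

```text
time: 8.72
ee_pos: [0.4856, 0.21, 0.0578]
tool_rot: [[-0.963, -0.27, 0.011], [-0.27, 0.963, 0.002], [-0.011, -0.001, -1.0]]
ft_force: [0.4, 0.3, 15.8]
opening: 0.0139
grip_force: 35.0
```

Call:
jog_arm(moves=[[[0, 0, 0, 0, 1], [0, 0, 0, 0, 1], [0, 0, 0, 0, 1]]])

```text
time: 8.97
ee_pos: [0.4852, 0.2099, 0.0571]
tool_rot: [[-0.963, -0.27, 0.01], [-0.27, 0.963, 0.002], [-0.01, -0.001, -1.0]]
ft_force: [1.8, 0.4, 11.9]
opening: 0.0141
grip_force: 35.0
```

```bash
cat > look.py <<'E'
from fit import *
s=ctrl.read_state();print(s["time"],s["ee_pos"],s["ft_force"],s["opening"])
optics.grab_frame("side"); 
for l in ["tilt_plate","bolt","tongue_end","knob"]:
    for r in models.landmark_of("side",l)[:1]: print(l,r["confidence"],{k:v for k,v in r.items() if k!="position"},c2w("side",r["position"]).round(4))
E
python3 look.py
```

```text
8.9667 [0.48523258 0.20992945 0.05711225] [ 1.84030214  0.38346816 11.9242395 ] 0.01409027713503767Traceback (most recent call last):
  File "look.py", line 5, in <module>
    for r in models.landmark_of("side",l)[:1]: print(l,r["confidence"],{k:v for k,v in r.items() if k!="position"},c2w("side",r["position"]).round(4))
             ~~~~~~~~~~~~~~~~~~^^^^^^^^^^
ValueError: it knows: beaker, buffer, dish, dropper_bottle, hinge, keeper, knob, lip, micropipette, stand, stock_bottle, stop, timer, tongue_end
```

Call:
jog_arm(moves=[[[-0.06, -0.01, -0.15, 0, 1], [-0.06, -0.02, -0.15, 0, 1], [-0.06, -0.02, -0.15, 0, 1], [-0.06, -0.02, -0.15, 0, 1], [-0.06, -0.02, -0.15, 0, 1], [-0.06, -0.01, -0.15, 0, 1], [-0.06, -0.02, -0.15, 0, 1], [-0.06, -0.02, -0.15, 0, 1], [0, 0, 0, 0, 1], [0, 0, 0, 0, 1]]])

```text
time: 9.85
ee_pos: [0.4814, 0.2089, 0.0455]
tool_rot: [[-0.963, -0.27, 0.012], [-0.27, 0.963, 0.003], [-0.012, -0.0, -1.0]]
ft_force: [3.9, 0.7, 11.7]
opening: 0.0139
grip_force: 35.0
```

```bash
sed -i 's/\["tilt_plate","bolt",/[/' look.py; python3 look.py
```

```text
9.85 [0.48144829 0.20890073 0.04553397] [ 3.90543905  0.66384581 11.67145632] 0.013948833163632407
tongue_end 0.56 {'confidence': 0.56} [0.4497 0.3202 0.0772]
```

Call:
jog_arm(moves=[[[0, 0, -0.12, 0, 1], [0, 0, -0.12, 0, 1], [0, 0, -0.1, 0, 1], [0, 0, 0, 0, 1], [0, 0, 0, 0, 1]]])

```text
time: 10.42
ee_pos: [0.4804, 0.2086, 0.0418]
tool_rot: [[-0.963, -0.27, 0.01], [-0.27, 0.963, 0.002], [-0.01, -0.0, -1.0]]
ft_force: [1.1, -0.5, 13.4]
opening: 0.0138
grip_force: 35.0
```

Call:
jog_arm(moves=[[[0, 0, -0.08, 0, 1], [0, 0, -0.08, 0, 1], [0, 0, 0, 0, 1], [0, 0, 0, 0, 1], [0, 0, 0, 0, 1]]])

```text
time: 10.83
ee_pos: [0.48, 0.2085, 0.04]
tool_rot: [[-0.963, -0.27, 0.009], [-0.27, 0.963, 0.002], [-0.009, -0.0, -1.0]]
ft_force: [0.6, 0.1, 13.2]
opening: 0.0138
grip_force: 35.0
```

Call:
jog_arm(moves=[[[0, 0, -0.08, 0, 1], [0, 0, 0, 0, 1], [0, 0, 0, 0, 1]]])

```text
time: 11.08
ee_pos: [0.4798, 0.2084, 0.0391]
tool_rot: [[-0.963, -0.27, 0.008], [-0.27, 0.963, 0.002], [-0.008, -0.0, -1.0]]
ft_force: [-0.5, -0.5, 13.3]
opening: 0.0138
grip_force: 35.0
```

```bash
python3 look.py
```

```text
11.0833 [0.47979023 0.20844793 0.03911822] [-0.48268965 -0.51221539 13.32911856] 0.013843808428498493
```

Call:
jog_arm(moves=[[[0, 0, -0.08, 0, 1], [0, 0, 0, 0, 1], [0, 0, 0, 0, 1]]])

```text
time: 11.48
ee_pos: [0.4796, 0.2084, 0.0382]
tool_rot: [[-0.963, -0.27, 0.008], [-0.27, 0.963, 0.002], [-0.008, -0.0, -1.0]]
ft_force: [-2.5, -0.6, 14.0]
opening: 0.0138
grip_force: 35.0
```

Call:
jog_arm(moves=[[[0, 0, -0.08, 0, 1], [0, 0, 0, 0, 1], [0, 0, 0, 0, 1]]])

```text
time: 11.73
ee_pos: [0.4795, 0.2084, 0.0377]
tool_rot: [[-0.963, -0.27, 0.007], [-0.27, 0.963, 0.002], [-0.008, -0.0, -1.0]]
ft_force: [-2.0, -1.4, 15.6]
opening: 0.0138
grip_force: 35.0
```

```bash
python3 look.py
python3 - <<'E'
from h import *
im,d=optics.grab_frame("side"); cv2.imwrite("pics/s5.png",cv2.resize(im[230:380,240:400],None,fx=4,fy=4,interpolation=cv2.INTER_CUBIC)[:,:,::-1])
E
```

```text
11.7333 [0.47951953 0.20835547 0.03765224] [-1.98725483 -1.35598533 15.61467018] 0.01377447561793476
tongue_end 0.43 {'confidence': 0.43} [0.5278 0.2506 0.0028]
```

View pics/s5.png

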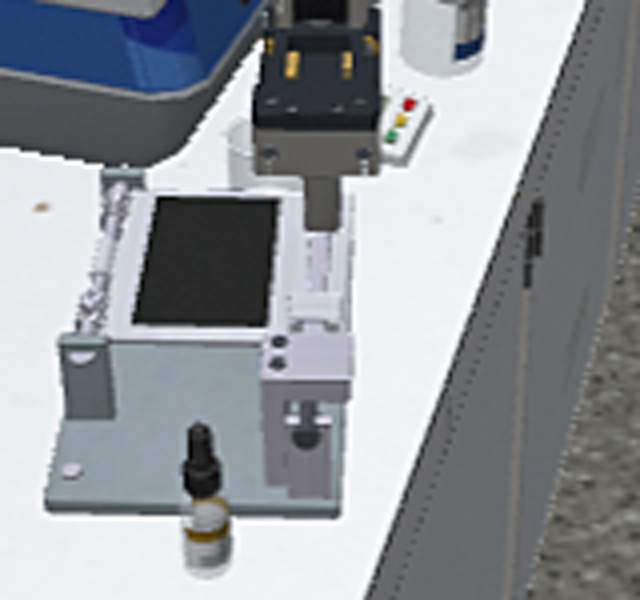

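The plate looks level (crop: free edge at rows 195–330, bolt end entering towards the lip at about (310, 330)). The force is rising faster than the travel, so it is meeting the buffer. One more small step, then I'll check the tilt from depth.

Call:
jog_arm(moves=[[[0, 0, -0.06, 0, 1], [0, 0, 0, 0, 1], [0, 0, 0, 0, 1]]])

```text
time: 12.18
ee_pos: [0.4795, 0.2084, 0.0376]
tool_rot: [[-0.963, -0.27, 0.007], [-0.27, 0.963, 0.001], [-0.007, -0.001, -1.0]]
ft_force: [-3.3, -1.8, 19.5]
opening: 0.014
grip_force: 35.0
```

Run:
```python
from h import *
im,d=optics.grab_frame("side"); c=optics.calibration("side");K=np.array(c["camera_matrix"])
v,u=np.mgrid[275:313,270:315]; z=d[275:313,270:315]
R,_=cv2.Rodrigues(np.array(c["rvec"],float)); 
P=np.stack([(u-K[0,2])/K[0,0]*z,(v-K[1,2])/K[1,1]*z,z],-1).reshape(-1,3)
W=(P-np.array(c["tvec"]).ravel())@R
yaw=.271; q=W[:,:2]-[.5277,.2502]; S=np.c_[q@[np.cos(yaw),np.sin(yaw)],q@[-np.sin(yaw),np.cos(yaw)],W[:,2]]
m=(S[:,0]>-.035)&(S[:,0]<.06)&(abs(S[:,1])<.06)&(abs(S[:,2]-.063)<.012)
for _ in range(3):
    A=np.c_[S[m,:2],np.ones(m.sum())]; k=np.linalg.lstsq(A,S[m,2],rcond=None)[0]
    m&=abs(S@[*(-k[:2]),1]-k[2])<.003
print(m.sum(),k); s=ctrl.read_state();print(s["time"],s["ee_pos"],s["ft_force"])
```

```text
1343 [-0.00275886 -0.00092065  0.06526571]
12.2333 [0.4795098  0.20837564 0.03756809] [-4.13812863 -1.75544359 18.71502213]
```

Call:
jog_arm(moves=[[[-0.04, 0.14, 0, 0, 1], [-0.04, 0.14, 0, 0, 1], [-0.04, 0.14, 0, 0, 1], [-0.04, 0.15, 0, 0, 1], [-0.04, 0.15, 0, 0, 1], [-0.04, 0.15, 0, 0, 1], [0, 0, 0, 0, 1]]])

```text
time: 12.82
ee_pos: [0.4772, 0.2172, 0.0376]
tool_rot: [[-0.963, -0.27, 0.007], [-0.27, 0.963, 0.002], [-0.008, -0.001, -1.0]]
ft_force: [-3.5, -1.6, 18.5]
opening: 0.0135
grip_force: 35.0
```

Call:
jog_arm(moves=[[[-0.04, 0.14, 0, 0, 1], [-0.04, 0.14, 0, 0, 1], [-0.04, 0.15, 0, 0, 1], [-0.04, 0.14, 0, 0, 1], [0, 0, 0, 0, 1]]])

```text
time: 13.23
ee_pos: [0.4756, 0.223, 0.0376]
tool_rot: [[-0.963, -0.27, 0.008], [-0.27, 0.963, 0.002], [-0.008, -0.0, -1.0]]
ft_force: [-3.6, -2.6, 18.6]
opening: 0.0134
grip_force: 35.0
```

Call:
jog_arm(moves=[[[-0.03, 0.1, 0, 0, 1], [-0.03, 0.1, 0, 0, 1], [0, 0, 0, 0, 1]]])

```text
time: 13.48
ee_pos: [0.4751, 0.2249, 0.0376]
tool_rot: [[-0.963, -0.27, 0.008], [-0.27, 0.963, 0.002], [-0.008, -0.001, -1.0]]
ft_force: [-2.4, -1.4, 18.8]
opening: 0.0136
grip_force: 35.0
```

Call:
jog_arm(moves=[[[-0.03, 0.1, 0, 0, 1], [-0.03, 0.1, 0, 0, 1], [0, 0, 0, 0, 1]]])

```text
time: 13.73
ee_pos: [0.4745, 0.2269, 0.0376]
tool_rot: [[-0.963, -0.27, 0.008], [-0.27, 0.963, 0.002], [-0.008, -0.001, -1.0]]
ft_force: [-2.8, -2.6, 18.4]
opening: 0.0139
grip_force: 35.0
```

Call:
jog_arm(moves=[[[-0.03, 0.1, 0, 0, 1], [0, 0, 0, 0, 1]]])

```text
time: 13.9
ee_pos: [0.4742, 0.2279, 0.0376]
tool_rot: [[-0.963, -0.27, 0.008], [-0.27, 0.963, 0.002], [-0.008, -0.0, -1.0]]
ft_force: [-1.8, -1.7, 18.6]
opening: 0.0139
grip_force: 35.0
```

Call:
jog_arm(moves=[[[-0.03, 0.1, 0, 0, 1], [0, 0, 0, 0, 1]]])

```text
time: 14.07
ee_pos: [0.474, 0.2289, 0.0376]
tool_rot: [[-0.963, -0.27, 0.008], [-0.27, 0.963, 0.002], [-0.008, -0.0, -1.0]]
ft_force: [-3.3, -1.8, 18.0]
opening: 0.0139
grip_force: 35.0
```

Call:
jog_arm(moves=[[[-0.03, 0.1, 0, 0, 1], [0, 0, 0, 0, 1]]])

```text
time: 14.23
ee_pos: [0.4737, 0.2299, 0.0376]
tool_rot: [[-0.963, -0.27, 0.008], [-0.27, 0.963, 0.002], [-0.008, -0.0, -1.0]]
ft_force: [-3.5, -1.9, 18.9]
opening: 0.0138
grip_force: 35.0
```

Call:
jog_arm(moves=[[[-0.03, 0.1, 0, 0, 1], [0, 0, 0, 0, 1]]])

```text
time: 14.4
ee_pos: [0.4737, 0.2303, 0.0376]
tool_rot: [[-0.963, -0.271, 0.008], [-0.271, 0.963, 0.001], [-0.008, -0.002, -1.0]]
ft_force: [-2.1, -4.1, 17.6]
opening: 0.0136
grip_force: 35.0
```

Call:
jog_arm(moves=[[[-0.02, 0.08, 0, 0, 1], [0, 0, 0, 0, 1]]])

```text
time: 14.57
ee_pos: [0.4736, 0.2303, 0.0376]
tool_rot: [[-0.963, -0.271, 0.008], [-0.271, 0.963, -0.001], [-0.008, -0.003, -1.0]]
ft_force: [-1.1, -7.7, 18.1]
opening: 0.0138
grip_force: 35.0
```

Call:
jog_arm(moves=[[[-0.02, 0.08, 0, 0, 1], [0, 0, 0, 0, 1]]])

```text
time: 14.73
ee_pos: [0.4736, 0.2303, 0.0376]
tool_rot: [[-0.963, -0.271, 0.009], [-0.271, 0.963, -0.002], [-0.008, -0.005, -1.0]]
ft_force: [-0.9, -10.6, 18.8]
opening: 0.0139
grip_force: 35.0
```

The stop was felt: motion halted at y = 0.2303 and the push rose to about 9 N. Now I'll ease off and release gently.

Call:
jog_arm(moves=[[[0.04, -0.15, 0, 0, 1], [0, 0, 0.1, 0, 1], [0, 0, 0.1, 0, 1], [0, 0, 0.1, 0, 1], [0, 0, 0.1, 0, 1], [0, 0, 0.1, 0, 1], [0, 0, 0, 0, 1]]])

```text
time: 15.32
ee_pos: [0.4737, 0.2303, 0.0397]
tool_rot: [[-0.963, -0.27, 0.009], [-0.27, 0.963, 0.001], [-0.009, -0.001, -1.0]]
ft_force: [10.5, 0.7, -3.7]
opening: 0.0139
grip_force: 35.0
```

Call:
jog_arm(moves=[[[0.2, 0.05, -0.1, 0, 1], [0, 0, 0, 0, 0.3], [0, 0, 0, 0, 0.2], [0, 0, 0, 0, 0.2], [0, 0, 0, 0, 0.2], [0, 0, 0, 0, 0.2], [0, 0, 0, 0, 0.2]]])

```text
time: 15.9
ee_pos: [0.472, 0.2303, 0.0378]
tool_rot: [[-0.963, -0.271, 0.001], [-0.271, 0.963, -0.001], [-0.001, -0.001, -1.0]]
ft_force: [1.2, -4.3, 4.8]
opening: 0.0372
grip_force: 2.6
```

Call:
jog_arm(moves=[[[0, 0, 0, 0, 0.2]]])

```text
time: 15.98
ee_pos: [0.472, 0.2303, 0.0378]
tool_rot: [[-0.963, -0.271, 0.001], [-0.271, 0.963, -0.001], [-0.001, -0.001, -1.0]]
ft_force: [1.9, -3.7, 5.8]
opening: 0.0369
grip_force: 2.7
```

Run:
```python
from h import *
s=ctrl.read_state();print(s["time"],s["ee_pos"],s["ft_force"],s["opening"],s["grip_force"])
im,d=optics.grab_frame("side"); cv2.imwrite("pics/s6.png",cv2.resize(im[230:380,240:400],None,fx=4,fy=4,interpolation=cv2.INTER_CUBIC)[:,:,::-1])
```

```text
15.9833 [0.47197203 0.23025401 0.0377895 ] [ 1.92521116 -3.67882799  5.75495324] 0.03685258638176079 2.6505298912525177
```

View pics/s6.png

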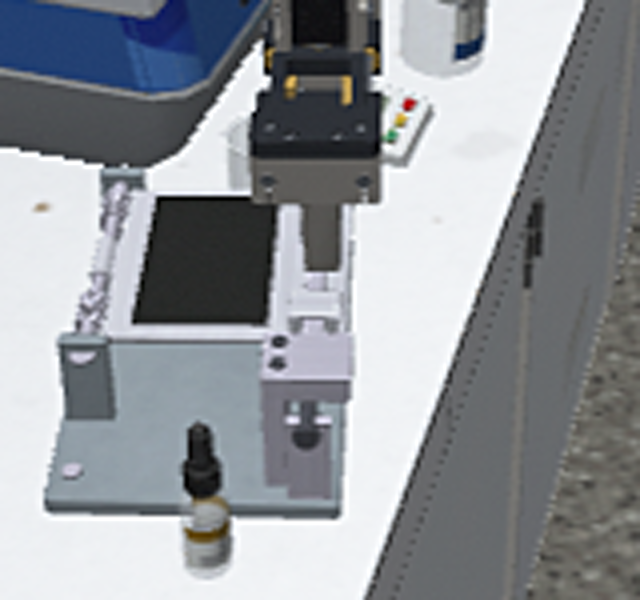

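The plate is level and the bolt's in; the +y finger at crop (322, 265) sits against the guide bridge, so I'll narrow the opening slightly and lift straight off.

Call:
jog_arm(moves=[[[0, 0, 0, 0, 0.45], [0, 0, 0.05, 0, 0.45], [0, 0, 0.05, 0, 0.45]]])

```text
time: 16.28
ee_pos: [0.4709, 0.2311, 0.0381]
tool_rot: [[-0.963, -0.271, -0.001], [-0.271, 0.963, 0.001], [0.001, 0.001, -1.0]]
ft_force: [0.7, -0.4, 0.1]
opening: 0.0255
grip_force: 0.4
```

Free. Lift away.

Call:
jog_arm(moves=[[[0, 0, 0.3, 0, 0.45], [0, 0, 0.6, 0, 0.45], [0, 0, 1, 0, 0.45], [0, 0, 1.5, 0, 0.45], [0, 0, 2, 0, 0.45], [0, 0, 2, 0, 0.45], [0, 0, 2, 0, 0.45], [0, 0, 1, 0, 0.45], [0, 0, 0, 0, 0.45], [0, 0, 0, 0, 0.45]]])

```text
time: 17.12
ee_pos: [0.4716, 0.2306, 0.1426]
tool_rot: [[-0.963, -0.271, 0.001], [-0.271, 0.963, 0.0], [-0.001, -0.0, -1.0]]
ft_force: [-1.4, -0.4, 0.7]
opening: 0.0254
grip_force: 0.0
```

Run:
```python
from fit import *
s=ctrl.read_state();print(s["time"],s["ee_pos"],s["ft_force"])
im,d=optics.grab_frame("wrist"); cv2.imwrite("pics/w7.png",im[:,:,::-1])
for l in ["knob","tongue_end","lip"]:
    for r in models.landmark_of("wrist",l)[:1]: print(l,r["confidence"],c2w("wrist",r["position"]).round(4))
for b in(.02,.026): print(mod([.5277,.2502,.271,.015,b],"knob"))
```

```text
17.1167 [0.47159492 0.23059955 0.14258232] [-1.38193502 -0.40150937  0.67234752]
knob 0.8 [0.4676 0.2287 0.0929]
lip 0.92 [0.4514 0.3153 0.0732]
[0.48118279 0.22170771 0.09776588]
[0.47957662 0.22748873 0.09776588]
```

View pics/w7.png

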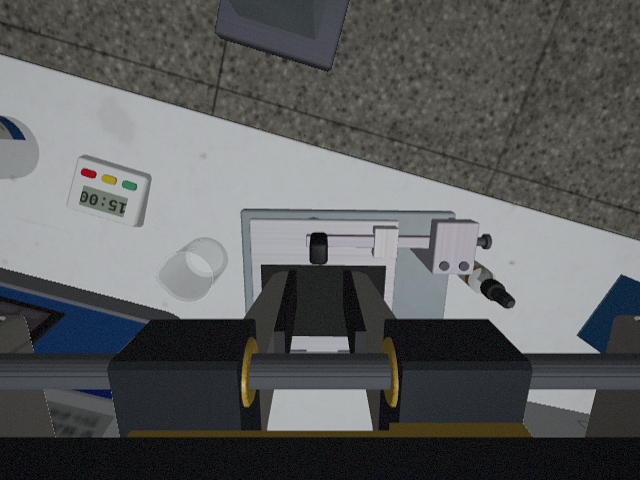

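The plate is down and level, the bolt runs from the knob (318, 248) through the bridge under the keeper (455, 245), and the gripper is clear. Handing in.

```bash
python3 -c "
from rig import ctrl; print(ctrl.sign_off())"
```

```text
the job is handed in; nothing more can be done
None
```

The plate is locked level: I pressed it onto the buffer, slid the bolt under the keeper until it met the end stop at about 9 N, released it, backed the gripper clear and handed the job in at about 17 s; no verdict was returned.

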